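# Brush from the drawer into the leaning tool rest

### The job

Pull the small cabinet's drawer all the way open, take out the cleaning brush and drop it handle end first, bristles up, into the wide well of the leaning steel tool rest, so that it stands on the floor of the well. Leave the flask, the jigger and the tamper where they are.

Things in the scene. Friction and masses are not known exactly. Their poses are not given: they have to be found in the camera images.
- cabinet: low brown wooden cabinet, 155 deep (x) x 220 wide (y) x 75 mm high, fixed, with one drawer in its front. Origin: centre of its underside; x points from its front to its back (away from the robot), z up. Its top begins 62 mm in front of the origin; the drawer's 15 mm front panel stands before that.
- cabinet_drawer0 (a joint): the drawer's slide: 0 shut, grows to 0.098 m fully open; it travels along the cabinet's -x. It runs lightly (about 1 N) and stays where it is left. Inside it is 110 mm (along x) x 178 mm (along y); its floor is 22 mm and its side walls' rims 53 mm above the counter, the front panel's top edge 62 mm.
- cabinet_drawer0_handle (a point): middle of the drawer's bar handle, a horizontal steel bar 11 mm thick and 110 mm long, along the cabinet's y, about 42 mm above the counter; 35 mm of space centre to face between it and the drawer front (two thin posts near its ends). Can be pinched across from above.
- brush: cleaning brush, dark handle with pale bristles, 134 mm long (its y), 21 wide (x), 17 mm thick (z), about 50 g. It lies flat in the drawer, z up, its y roughly along the cabinet's y, its middle 40 to 52 mm behind the inside of the drawer's front. Origin: middle of its length, on its underside; +y points to the butt of the handle (67 mm away), -y to the bristles (last 25 mm). Rigid; grip the handle by its sides.
- brush_butt (a point): centre of the butt of the brush's handle: 67 mm from the brush's origin along +y, 8.5 mm above its underside.
- well: wide well of the fixed steel tool rest: square sleeve 30 x 30 mm inside, 75 mm deep, walls 4 mm, leaning 40 degrees from vertical, away from the robot. Origin: centre of its inner floor, 22 mm above the counter; z points up the well and out of its mouth, y is level, x slants down and away. A narrow well (13 x 30 mm inside, too narrow for the brush) adjoins on the -y side. Base plate 125 x 95 x 6 mm.
- well_mouth (a point): centre of the wide well's mouth, 75 mm from the well's floor along its z, about 80 mm above the counter.
- flask: small black flask with a stepped cap, 57 mm across, 74 mm tall, standing behind the tool rest. Origin: centre of its underside. Bystander.
- jigger: steel double-cone jigger, 44 mm across, 74 mm tall, standing on top of the cabinet near its back. Origin: centre of its underside. Bystander.
- tamper: coffee tamper, steel foot and black grip, 58 mm across, 82 mm tall, standing left of the cabinet. Origin: centre of its underside. Bystander.

How it is judged (in metres and radians):
On the way, in this order (a step that is already met when the one before it is completed fails the run):
1. the drawer is pulled open all the way (value of joint cabinet_drawer0 above 0.088 m), for 0.2 s.
2. the brush is lifted out of the drawer (height (world z) of brush above 0.075 m), for 0.1 s.
At the end, for the whole second after the job is handed in: The brush stands at rest in the wide well, handle down: the butt within 15 mm of the well's floor and inside its cross-section, the brush within 0.3 rad of the well's direction. The flask, the jigger and the tamper are within 30 mm of where they started (z of brush_butt in the frame of well between -0.008 and 0.015 m and x of brush_butt in the frame of well between -0.015 and 0.015 m and y of brush_butt in the frame of well between -0.015 and 0.015 m and angle between the y axis of brush and the z axis of well, either way round below 0.3 rad and linear speed of brush below 0.02 m/s and distance of each of flask, jigger, tamper from where it was at the start of the episode below 0.03 m); the robot touches nothing.
It fails at once if the flask is moved more than 30 mm or tipped over (distance of flask from where it was at the start of the episode above 0.03 m or angle between flask's own z axis and vertical above 0.5 rad).
It fails at once if the jigger is moved more than 30 mm or tipped over (distance of jigger from where it was at the start of the episode above 0.03 m or angle between jigger's own z axis and vertical above 0.5 rad).
It fails at once if the tamper is moved more than 30 mm or tipped over (distance of tamper from where it was at the start of the episode above 0.03 m or angle between tamper's own z axis and vertical above 0.5 rad).
It also fails if it takes over 53 s, if anything falls off the work surface, if the arm or the gripper's body presses on something with over 40 N, if the wrist force passes 120 N, or if a joint passes its speed limit or range.

### The arm

A 6-joint arm with a two-finger parallel gripper is mounted at the origin on a cart in front of the work surface, level with it; the furniture and walls round the work are solid. World frame = base frame: x ahead of the robot, y to its left, z up, the work surface at z = 0. Lengths are in mm, angles in rad, forces in N, time in s.
With the tool pointing down it reaches from about 275 to 750 mm from the base axis. Payload 10.2 kg.
Tool frame: the origin (TCP) lies at the very end of the fingers, on their centre line; the grasp point (between the pads) lies 19 mm behind it (ctrl.tcp_to_grasp is the distance from the TCP to the grasp point, in mm); z points along the fingers, x is the direction in which the jaws open and shut, and the axes are right-handed (so a half turn about z gives the same grasp; the last joint's range is limited). The gripper opens to 85 mm and grips with 20 to 120 N. Pads are 22 mm wide; open, the fingers measure 114 mm over their backs; the gripper's body (76 mm by 85 mm) begins 54 mm behind the grasp point. The pads swing forward as they close: fully open they stand 13 mm farther back than shut.
Start: joints at [-1.396, 0.313, 1.498, -0, 1.331, -0.223], TCP at [203.368, -484.017, 231.294] pointing down, gripper open.
Joint ranges: [-2.94, 2.94], [-0.97, 2.17], [0.19, 2.56], [-1.23, 4.37], [0.02, 3.11], [-2.88, 2.88]. Speed limits (rad/s): [2.39, 2.39, 3.01, 3.14, 3.14, 3.14].

### API

Orientations are given as a unit quaternion [w, x, y, z].
In Python, from rig import monitor, vision, order, ctrl gives the robot as it stands. The module is installed in compiled form; this text tells all that it offers.
- The arm moves only by the shell command python3 -m pendant 'ROWS' [FORCE]. ROWS is JSON, a list that holds one entry, the list of rows, each a list of 5 numbers: the closure, from -1 (fully open) to 1 (shut), then the shift along the world's x, y, z in m, then the turn about the world's z in degrees. In form: [[[fingers, dx, dy, dz, spin], ...]]. A call has 1 to 20 rows; each row is the pose to reach, as a shift and turn from the pose commanded when the call began; what a row does not reach only later rows make up. A row lasts 1/10 s, in which the tool goes at most 50 mm and 8.59 degrees, less where a joint would pass 70% of its speed; a pose out of reach is approached as far as the arm can. A call with a gripper value outside its range is refused whole. The fingers move at their own pace and stop on an object; FORCE is the grip in N (left out, the last holds). Time passes only in rows, so rows that repeat a pose let the fingers close. It gives the time, the measured TCP pose, the force and the opening at its end, in the units of the state.
- monitor.sense(): the state, without advancing time (a new reading comes with each control period).
- vision.capture(name): name is "side" or "top"; returns (picture, depth): 384x512x3 uint8, red, green, blue; 384x512 float32, mm along the optical axis (not along the pixel's ray), 0 where there is no reading.
- vision.camera_info(name): a dict with "fov_y" (degrees; the focal length in pixels is half the picture's height over the tangent of half this angle, whatever the lens; pixels are square), "cx", "cy" (the principal point, pixels), "R" (3x3) and "t" (3): a world point X has camera coordinates R X + t. Camera axes: x right, y down, z forward; pixel columns grow to the right and rows downward; lengths in mm; the calibration is good to about 2 mm. A picture is of the moment at which its call begins. camera_info takes no time and is no camera call.
- order.finish_job(): hands the job in, once; it reports no verdict.
The state is a dict: "time_s": time; "joints": joint angles; "dq": joint speeds; "tau": joint torques, N m; "eef_pos": TCP position; "ee_rot": TCP orientation; "force": force on the tool from outside, world axes, zero at the start; "wrist_torque": the same for the moment, N m; "grip_width": opening from 0.0 (shut) to 1.0 (fully open).
Only numpy, scipy, OpenCV 4.12 (cv2) and the standard library are available. Lean on these libraries where they do the work, as an engineer would, in place of code of your own. Each camera call takes 0.05 s, during which the arm holds its last target.

## Working session

There is one attempt and no reset: what is moved stays moved. The work goes in short steps, Python scripts to look and compute and a shell command to move; the robot and the scene stay as the last step left them, time stands still between calls to the robot, and variables do not carry over. Pictures are saved under pics/ and viewed, and the job is handed in when it is done.

```bash
mkdir -p pics; cat > h.py <<'E'
import numpy as np, cv2
from rig import monitor, vision, order, ctrl
def cap(n,tag):
    p,d=vision.capture(n); cv2.imwrite(f'pics/{tag}.png',p[:,:,::-1]); np.savez(f'{tag}.npz',p=p,d=d); return p,d
def K(n):
    i=vision.camera_info(n); f=192/np.tan(np.radians(i['fov_y'])/2); return f,i['cx'],i['cy'],np.array(i['R']),np.array(i['t'])
def ray(n,u,v):
    f,cx,cy,R,t=K(n); d=R.T@np.array([(u-cx)/f,(v-cy)/f,1]); return -R.T@t,d
def onz(n,u,v,z):
    o,d=ray(n,u,v); return o+d*(z-o[2])/d[2]
def cloud(n,d):
    f,cx,cy,R,t=K(n); v,u=np.mgrid[:384,:512]; c=np.stack([(u-cx)/f*d,(v-cy)/f*d,d],-1); return (c-t)@R
def proj(n,X):
    f,cx,cy,R,t=K(n); c=R@np.array(X)+t; return c[0]/c[2]*f+cx,c[1]/c[2]*f+cy
E
python3 - <<'E'
from h import *
cap('top','top0');cap('side','side0')
for n in('top','side'):
    i=vision.camera_info(n);print(n,i['fov_y'],i['cx'],i['cy'],-np.array(i['R']).T@i['t'])
print(monitor.sense())
E
```

```text
top 56.106965508324556 257.6797273872504 192.15353773839774 [ 458.15459939   89.12566752 1046.58957809]
side 47.759988702033425 256.6195106665263 190.20799156515486 [-489.27853372  414.79666218  668.15020931]
{'time_s': 0.1, 'joints': array([-1.39638421e+00,  3.13384010e-01,  1.49836595e+00,  3.04352908e-05,
        1.33100093e+00, -2.23370424e-01]), 'dq': array([ 0.00167767, -0.0006679 , -0.00226098,  0.00026956, -0.0002696 ,
        0.00135731]), 'tau': array([ 2.00173534e-03, -4.12897861e+01, -2.60143822e+01, -2.41708358e-04,
        3.03338675e-03, -2.13849000e-05]), 'eef_pos': array([ 203.34107468, -483.77207964,  230.79561754]), 'ee_rot': array([-4.29590401e-04,  8.32876889e-01, -5.53457995e-01, -3.88648101e-04]), 'force': array([ 0.29675262, -0.17377552,  0.36566666]), 'wrist_torque': array([ 0.01488508, -0.03122148,  0.0019992 ]), 'grip_width': 1.0036407881337355}
```

View pics/top0.png

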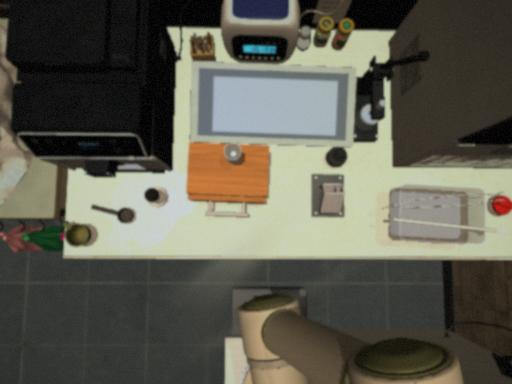

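View pics/side0.png

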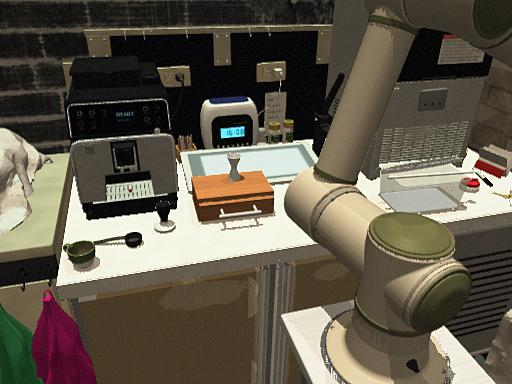

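The top view shows the cabinet at about (229,173) with its handle at (228,213). The tool rest is at (328,195), the flask at (337,157), the jigger at (233,152) and the tamper at (155,196). The side view shows the cabinet at (233,195); the arm hides the rest. Next I'll measure these.

```bash
python3 - <<'E'
from h import *
z=np.load('top0.npz');p=z['p'];d=z['d'];W=cloud('top',d)
c=cv2.resize(p[130:230,175:365],None,fx=4,fy=4,interpolation=cv2.INTER_CUBIC);cv2.imwrite('pics/t0z.png',c[:,:,::-1])
s=np.load('side0.npz')
c=cv2.resize(s['p'][140:240,140:300],None,fx=4.5,fy=4.5,interpolation=cv2.INTER_CUBIC);cv2.imwrite('pics/s0z.png',c[:,:,::-1])
# cabinet top by height
def rect(m,name):
    m=m.astype(np.uint8); n,l,st,_=cv2.connectedComponentsWithStats(m); k=1+np.argmax(st[1:,4]); pts=W[l==k][:,:2].astype(np.float32)
    print(name,len(pts),cv2.minAreaRect(pts),np.median(W[l==k][:,2]))
roi=np.zeros(d.shape,bool);roi[135:225,180:280]=1
rect(roi&(W[...,2]>70)&(W[...,2]<82),'cabtop')
rect(roi&(W[...,2]>30)&(W[...,2]<55),'handle')
roi=np.zeros(d.shape,bool);roi[165:225,300:355]=1
rect(roi&(W[...,2]>25),'rest>25'); rect(roi&(W[...,2]>3),'rest>3')
np.set_printoptions(linewidth=250,suppress=True)
print(W[176:218:2,308:350:2,2].astype(int))
print('x',W[176:218:2,328,0].astype(int)); print('y',W[195,308:350:2,1].astype(int))
E
```

```text
cabtop 3839 ((614.95556640625, 153.16375732421875), (220.3045196533203, 140.1984100341797), 88.13118743896484) 74.63390404824345
handle 250 ((508.73236083984375, 156.74485778808594), (116.58960723876953, 40.69282913208008), 88.04395294189453) 45.227475708426155
rest>25 649 ((521.794921875, -35.08998107910156), (82.9201889038086, 266.538330078125), 9.846824645996094) 63.81060712440476
rest>3 1309 ((540.8699951171875, -45.39396667480469), (134.36729431152344, 285.82318115234375), 6.408618927001953) 20.041760908623463
[[ 0  0  4  5  4  8  4  4  3  3  5  4  9 11  6  8  3  3  0 -1  1]
 [ 4  0  6 10  4  7  5  3  7  5  8  4  4  6  9  2 11  5 -3  0 -1]
 [ 0  0  4  4  6  6  2  2  4  2  7  3  1  6  6  1  4  8 -1  1 -2]
 [ 0 -3  7  6  4  4  6  5  5  5  5  2  4  8  4  3  5  4 -2 -1  0]
 [-4  1  6  6  7  8  6  4 69 71 71 70 70 71 67 66 64 70 -2  0  0]
 [-4  0  6  6  7  2 36 60 73 65 64 64 67 61 72 69 64 73  0 -2 -1]
 [-3 -1  5  4  4  3  4 66 80 56 59 60 59 61 79 57 57 77  0  0 -5]
 [ 0  0  2  3  6  3  2 62 85 52 54 51 51 59 83 51 61 81 -3 -2  0]
 [ 0  0  4  5  8  4  3 64 85 49 42 47 46 60 85 44 5
[... 304 characters left out ...]
 61 62 65 64 65 67 65 66 68 64 -2  2 -2]
 [-1  0  3  8  7  9 33 59 55 59 58 58 59 56 60 57 57  5 -1 -4  0]
 [-1  1  4  6  4  4 31 52 49 53 53 50 53 55 53 50 48  5  0 -4 -3]
 [ 1  0  4  4  7  5 34 46 46 46 48 45 45 47 49 46 43  3  0 -3  0]
 [-3  4  5  2  6  4 32 41 39 42 39 41 39 40 41 42  5  4  1  0 -2]
 [ 0  0  7  5  6  1 32 32 34 29 31 32 33 31 31 33  6  5  1  0  0]
 [ 0  0  2  4  9  5  7  5  7  8  2  0  5  7  3  5  7  4  4  0 -1]
 [-2 -2  6  7  6  7  5  2  6  5  4  6  6  3  5  5  6  6 -4  2  1]]
x [607 601 595 590 576 571 566 561 557 547 542 537 532 527 522 517 511 506 501 496 490]
y [ -78  -84  -89  -95 -100 -106 -106 -107 -107 -113 -117 -123 -129 -134 -139 -145 -151 -156 -184 -190 -196]
```

View pics/t0z.png

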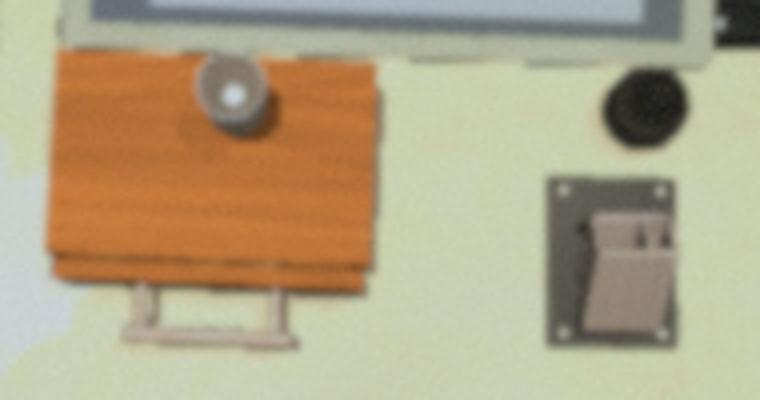

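View pics/s0z.png

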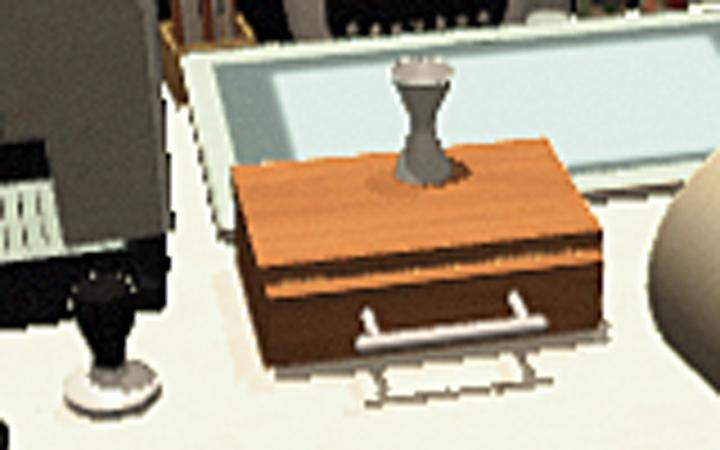

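```bash
python3 - <<'E'
from h import *
np.set_printoptions(linewidth=250,suppress=True,precision=1)
z=np.load('top0.npz');p=z['p'];d=z['d'];W=cloud('top',d)
c=cv2.resize(p[170:222,305:352],None,fx=12,fy=12,interpolation=cv2.INTER_CUBIC);cv2.imwrite('pics/t0w.png',c[:,:,::-1])
# front face of sleeve
roi=np.zeros(d.shape,bool);roi[196:213,312:346]=1
m=roi&(W[...,2]>28)&(W[...,2]<90)
P=W[m]
# y extents by row, via left/right mask boundary cast with fitted slant
A=np.c_[P[:,0],P[:,1],np.ones(len(P))];co=np.linalg.lstsq(A,P[:,2],rcond=None)[0];print('face plane z=ax+by+c',co,np.degrees(np.arctan(co[0])),np.degrees(np.arctan2(co[1],co[0])))
g=(W[...,2]>2)&(W[...,2]<12)
roi=np.zeros(d.shape,bool);roi[165:225,300:355]=1
# base plate by dark colour
gray=p.mean(2); mb=(roi&(gray<125)).astype(np.uint8)
n,l,st,_=cv2.connectedComponentsWithStats(mb);print(st[1:])
pp=np.argwhere(mb);vs,us=pp[:,0],pp[:,1]
for a,b in((us.min()-.5,vs.min()-.5),(us.max()+.5,vs.max()+.5)):print('plate corner',onz('top',a,b,6))
roi2=np.zeros(d.shape,bool);roi2[203:222,195:260]=1
m=roi2&(W[...,2]>33)&(W[...,2]<60)&(W[...,0]<515)
H=W[m];print('handle pts',len(H));v,u=np.nonzero(m)
for uu in range(u.min(),u.max()+1,4):
    k=u==uu
    if k.any():print(uu,v[k],onz('top',uu,v[k].max()-.3,45)[:2],W[m][k][:,2])
E
```

```text
face plane z=ax+by+c [   1.1   -0.2 -521. ] 46.785749401497306 -8.959986201852855
[[329 165  13   2  23]
 [312 175  32  42 790]
 [333 186   4   6  21]]
plate corner [641.4 -88.4   6. ]
plate corner [ 489.7 -179.9    6. ]
handle pts 198
205 [212 213 214] [494.3 215.5] [46.  51.4 46.6]
209 [207 208 209 210 211 212 214 215] [491.6 204.4] [40.8 45.7 45.5 44.9 44.3 45.5 45.  46. ]
213 [212 213 214 215] [491.6 193.3] [43.1 47.4 47.5 45.5]
217 [212 213 214 215] [491.7 182.2] [42.8 45.7 48.7 42.7]
221 [212 213 214 215] [491.7 171.2] [43.4 44.6 49.1 46.9]
225 [212 213 214 215] [491.8 160.1] [42.2 43.7 45.2 44.3]
229 [213 214 215 216] [489.1 149. ] [45.6 48.2 44.3 43.9]
233 [213 214 215 216] [489.1 137.9] [46.7 46.7 46.9 46.2]
237 [213 214 215 216] [489.2 126.9] [47.4 47.1 45.8 41.7]
241 [213 214 215 216] [489.2 115.8] [41.3 45.9 45.8 44.1]
245 [213 214 215 216] [489.3 104.7] [47.6 46.5 47.1 41.7]
```

View pics/t0w.png

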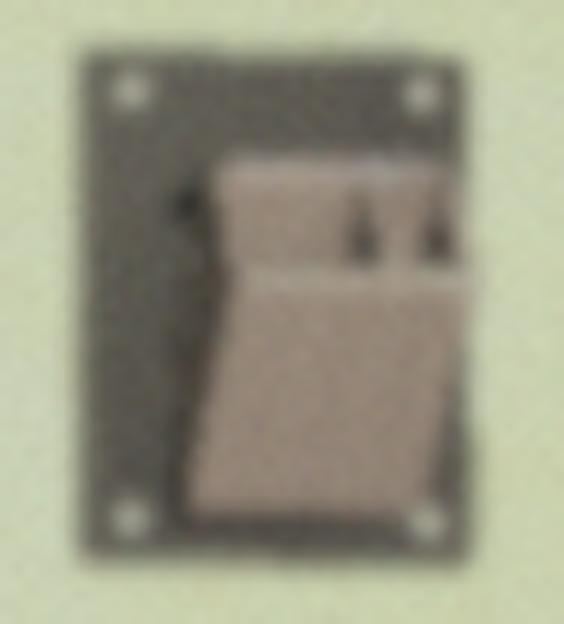

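```bash
python3 - <<'E'
from h import *
np.set_printoptions(linewidth=250,suppress=True,precision=1)
z=np.load('top0.npz');p=z['p'].astype(float).mean(2);d=z['d'];W=cloud('top',d)
def zz(x,y):return 305+(x+.5)/12-.5,170+(y+.5)/12-.5
for nm,x,y,h in(('plTL',85,55,6),('plBR',465,555,6),('plTR',463,60,6),('plBL',83,553,6),('nearL',237,270,91.7),('nearR',472,270,91.7),('farL',215,160,67.3),('farR',458,160,67.3),('botL',188,515,28),('botR',420,518,28)):
    print(nm,onz('top',*zz(x,y),h))
print(p[184:196,318:348].astype(int))
roi=np.zeros(d.shape,bool);roi[196:210,323:338]=1
P=W[roi];A=np.c_[P[:,0],P[:,1],np.ones(len(P))];co=np.linalg.lstsq(A,P[:,2],rcond=None)[0];print(co,np.degrees(np.arctan(np.hypot(*co[:2]))),np.degrees(np.arctan2(co[1],co[0])))
print('face x at z=91.7,y=-120', (91.7-co[2]-co[1]*-120)/co[0])
roi=np.zeros(d.shape,bool);roi[147:167,325:349]=1
for n,m in(('flask',roi&(W[...,2]>20)),):print(n,W[m].min(0),W[m].max(0))
E
```

```text
plTL [612.9 -88.5   6. ]
plBR [ 491.7 -179.4    6. ]
plTR [ 612.4 -181.1    6. ]
plBL [491.7 -86.8   6. ]
nearL [ 552.1 -107.4   91.7]
nearR [ 552.4 -160.    91.7]
farL [ 579.7 -107.7   67.3]
farR [ 580.1 -163.6   67.3]
botL [ 500.1 -108.1   28. ]
botR [ 499.7 -163.2   28. ]
[[ 91  87  84  80  94 122 139 149 149 149 151 149 149 147 147 143 145 144 146 145 140 137 133 123 121 135 169 191 197 195]
 [ 87  82  71  71  91 124 138 144 144 145 143 145 145 142 143 140 132 132 139 138 134 131 126 117 124 143 173 191 195 196]
 [ 83  71  56  59  85 118 134 136 137 135 138 138 136 137 136 131 117 119 129 130 128 130 118 113 126 147 174 191 195 198]
 [ 80  68  53  58  76 104 128 136 134 134 134 135 137 135 130 125 111 106 124 129 128 124 117 105 124 147 176 191 198 197]
 [ 82  73  66  63  72 101 128 134 133 136 134 137 133 132 129 120 104  98 121 127 129 125 107  98 115 151 177 194 193 197]
 [ 84  82  74  64  69  97 125 133 132 134 132 136 133 130 128 115  94  89 108 130 135 121  97  82 106 146 178 192 196 197]
 [ 84  85  80  73  71  97 126 131 133 135 135 132 130 129 126 115  92  82 105 130 132 120  96  77 100 143 171 186 193 195]
 [ 86  81  80  79  68  91 120 131 132 133 136 132 132 128 128 116 103  96 111 136 137 126 105  98 109 139 166 184 192 195]
 [ 88  83  77  75  66  83 110 134 144 143 142 142 141 143 138 134 130 125 134 145 145 139 136 130 135 150 168 184 194 195]
 [ 85  77  73  67  70  79 110 135 146 147 152 149 148 149 149 147 149 147 144 150 150 147 149 150 155 159 172 182 195 193]
 [ 85  77  72  70  70  82 111 133 142 142 140 144 143 143 143 143 143 141 141 144 144 141 140 141 145 154 166 185 191 197]
 [ 82  77  74  67  67  89 117 133 135 137 134 136 136 139 136 135 136 135 134 138 133 135 133 134 138 148 168 187 193 196]]
[ -0.5   2.7 703.6] 70.35108956610105 101.15481286860543
face x at z=91.7,y=-120 520.6574502301703
flask [ 633.4 -193.2   20. ] [ 691.4 -128.2   76. ]
```

Cabinet origin is about (607,153) with yaw −1.9°, and the handle centre about (495,157). The well mouth is about (566,−127,79.5) with its floor at x about 518. First I move above the handle with the fingers part closed.

```bash
python3 -m pendant '[[[0.35,0.03,0.045,0,6],[0.35,0.06,0.09,0,12],[0.35,0.09,0.14,0,20],[0.35,0.11,0.19,0,28],[0.35,0.13,0.24,0,36],[0.35,0.15,0.29,0,44],[0.35,0.17,0.34,0,52],[0.35,0.19,0.39,-0.02,60],[0.35,0.21,0.44,-0.04,65.3],[0.35,0.23,0.48,-0.06,65.3],[0.35,0.25,0.52,-0.08,65.3],[0.35,0.27,0.56,-0.1,65.3],[0.35,0.28,0.6,-0.12,65.3],[0.35,0.2916,0.641,-0.13,65.3],[0.35,0.2916,0.641,-0.13,65.3],[0.35,0.2916,0.641,-0.13,65.3],[0.35,0.2916,0.641,-0.13,65.3]]]' 60; python3 - <<'E'
from h import *
cap('side','s1');s=monitor.sense();print(s['eef_pos'],s['ee_rot'],s['grip_width'],s['joints'])
c=cv2.imread('pics/s1.png')[130:260,150:330];cv2.imwrite('pics/s1z.png',cv2.resize(c,None,fx=4,fy=4,interpolation=cv2.INTER_CUBIC))
E
```

```text
time_s: 1.8
eef_pos: [494.6, 157.1, 100.9]
ee_rot: [0.0, 1.0, -0.016, -0.001]
force: [-0.2, -0.3, 0.9]
grip_width: 0.328
[494.81983073 156.54619338 101.31526617] [ 1.00485117e-04  9.99861213e-01 -1.66590357e-02 -1.48163299e-04] 0.3245103124689293 [ 8.04861152e-02  4.41901320e-01  1.68017498e+00 -2.01029454e-04
  1.01983078e+00  1.13910996e-01]
```

View pics/s1z.png

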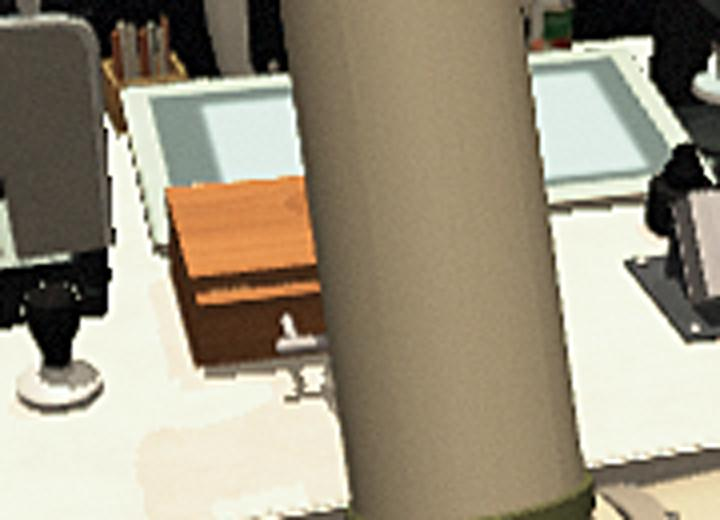

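The side view shows the arm hiding the gripper, with part of the handle visible near (310,345) in the zoomed picture. The arm pose matches the measured handle, so I go down, pinch, and watch the forces.

```bash
python3 -m pendant '[[[0.35,0,0,-0.03,0],[0.35,0,0,-0.05,0],[0.35,0,0,-0.062,0],[0.35,0,0,-0.076,0],[0.35,0,0,-0.076,0],[0.35,0,0,-0.076,0]]]'; python3 -m pendant '[[[0.9,0,0,0,0],[0.9,0,0,0,0],[0.9,0,0,0,0],[0.9,0,0,0,0],[0.9,0,0,0,0]]]' 60
```

```text
time_s: 2.45
eef_pos: [495.4, 156.5, 26.1]
ee_rot: [-0.0, 1.0, -0.017, 0.0]
force: [-0.2, -0.2, -0.3]
grip_width: 0.325
time_s: 2.95
eef_pos: [495.6, 156.8, 26.4]
ee_rot: [0.0, 1.0, -0.017, 0.001]
force: [-1.6, -1.6, 6.1]
grip_width: 0.104
```

Gripped: 0.104 of the opening is about 9–11 mm, which fits the bar. Now I pull.

```bash
python3 -m pendant '[[[0.9,-0.015,0.0005,0,0],[0.9,-0.035,0.001,0,0],[0.9,-0.055,0.002,0,0],[0.9,-0.075,0.0025,0,0],[0.9,-0.09,0.003,0,0],[0.9,-0.097,0.003,0,0],[0.9,-0.099,0.003,0,0],[0.9,-0.099,0.003,0,0],[0.9,-0.099,0.003,0,0]]]'; python3 -m pendant '[[[0.4,0,0,0,0],[0.35,0,0,0,0],[0.35,0,0,0,0],[0.35,0,0,0.03,0],[0.35,0,0,0.07,0],[0.35,-0.02,0,0.12,0],[0.35,-0.02,0,0.15,0]]]'
```

```text
time_s: 3.85
eef_pos: [398.1, 160.2, 26.4]
ee_rot: [-0.0, 1.0, -0.017, 0.003]
force: [4.9, -0.1, 1.4]
grip_width: 0.104
time_s: 4.55
eef_pos: [374.7, 160.1, 177.6]
ee_rot: [-0.0, 1.0, -0.016, 0.0]
force: [0.7, 0.7, 0.5]
grip_width: 0.322
```

```bash
python3 -m pendant '[[[0.35,0,-0.05,0,0],[0.35,0,-0.1,0,0],[0.35,0,-0.15,0,0],[0.35,0,-0.2,0,0],[0.35,0,-0.24,0,0],[0.35,0,-0.24,0,0],[0.35,0,-0.24,0,0]]]'; python3 - <<'E'
from h import *
cap('top','t2');cap('side','s2')
c=cv2.imread('pics/t2.png')[130:260,175:365];cv2.imwrite('pics/t2z.png',cv2.resize(c,None,fx=4,fy=4,interpolation=cv2.INTER_CUBIC))
c=cv2.imread('pics/s2.png')[130:260,150:330];cv2.imwrite('pics/s2z.png',cv2.resize(c,None,fx=4,fy=4,interpolation=cv2.INTER_CUBIC))
E
```

```text
time_s: 5.25
eef_pos: [375.6, -80.2, 175.1]
ee_rot: [-0.0, 1.0, -0.018, -0.0]
force: [-0.0, 1.3, 0.3]
grip_width: 0.329
```

View pics/t2z.png

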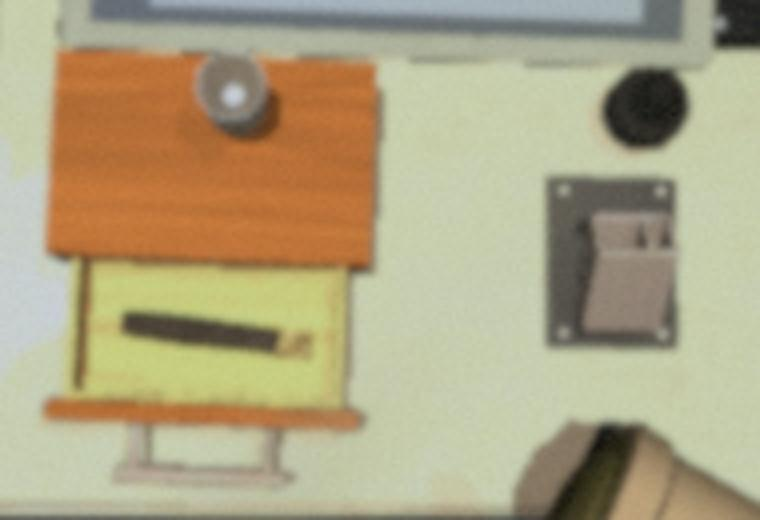

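View pics/s2z.png

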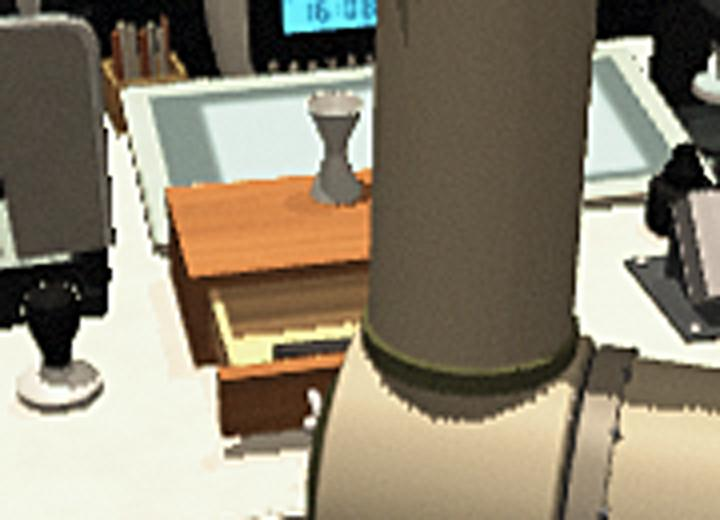

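The drawer is open. In the zoomed top view the brush runs from its butt at about (122,322), on the left (+y), to its bristle end at about (313,347). Next I work out its position.

```bash
python3 - <<'E'
from h import *
np.set_printoptions(suppress=True,precision=1)
p=np.load('t2.npz')['p']
sub=np.zeros(p.shape[:2],np.uint8); sub[196:232,203:258]=1
m=((p.max(2)<110)&(sub>0)).astype(np.uint8)
n,l,st,c=cv2.connectedComponentsWithStats(m);print(st[1:],c[1:])
k=1+np.argmax([s[2] for s in st[1:]])
v,u=np.nonzero(l==k)
P=np.array([onz('top',a,b,37)[:2] for a,b in zip(u,v)],np.float32)
print(cv2.minAreaRect(P)); vx,vy,x0,y0=cv2.fitLine(P,cv2.DIST_L2,0,.01,.01).ravel();print(vx,vy,x0,y0,np.degrees(np.arctan2(vy,vx)))
t=(P-[x0,y0])@[vx,vy];print(t.min(),t.max())
zz=lambda x,y:(175+(x+.5)/4-.5,130+(y+.5)/4-.5)
print('butt',onz('top',*zz(122,322),37),'brist',onz('top',*zz(313,347),37))
print('panel inner',onz('top',*zz(200,405),58),'joint',onz('top',*zz(203,475),47))
E
```

```text
[[206 209  38   9 200]] [[224.6 212.6]]
((497.7317810058594, 162.2139892578125), (105.09767150878906, 16.223054885864258), 82.71456146240234)
0.11784815 0.9930316 497.98956 161.85812 83.23206
-52.20194 52.83978
butt [504.5 216.3  37. ] brist [487.8  82.8  37. ]
panel inner [447.3 159.6  58. ] joint [399.5 157.7  47. ]
```

```bash
python3 -m pendant '[[[0.06,0.02,0.045,0,-5],[0.06,0.04,0.09,0,-5],[0.06,0.065,0.13,0,-5],[0.06,0.095,0.17,0,-5],[0.06,0.117,0.2047,-0.03,-5],[0.06,0.117,0.2047,-0.065,-5],[0.06,0.117,0.2047,-0.065,-5],[0.06,0.117,0.2047,-0.065,-5]]]' 20; python3 - <<'E'
from h import *
s=monitor.sense();print(s['eef_pos'],s['ee_rot'],s['grip_width'])
cap('top','t3')
c=cv2.imread('pics/t3.png')[130:260,175:365];cv2.imwrite('pics/t3z.png',cv2.resize(c,None,fx=4,fy=4,interpolation=cv2.INTER_CUBIC))
E
```

```text
time_s: 6.15
eef_pos: [492.6, 125.4, 111.0]
ee_rot: [0.0, 0.998, -0.06, -0.0]
force: [0.2, 0.3, 2.2]
grip_width: 0.47
[492.55494637 125.38420249 110.97702159] [ 2.78474426e-05  9.98224502e-01 -5.95630565e-02 -2.90116562e-04] 0.47033994936296225
```

View pics/t3z.png

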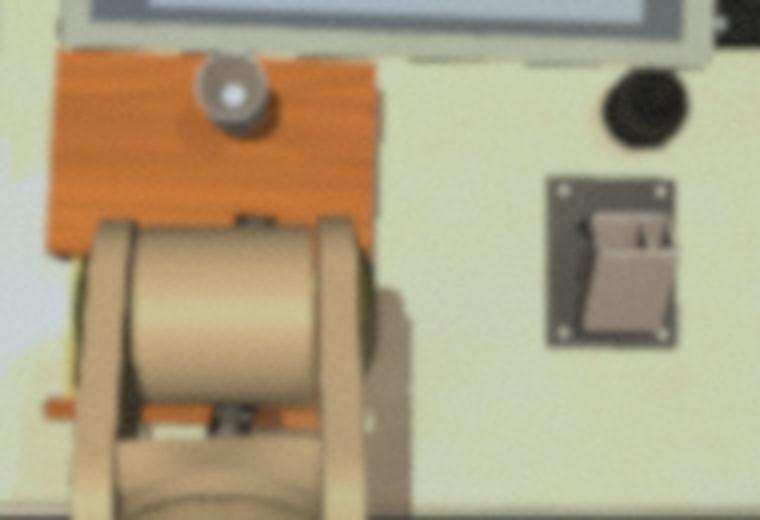

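The top view shows the wrist over the drawer, clear of the jigger at (233,92) zoomed. I go down and grip.

```bash
python3 -m pendant '[[[0.06,0,0,-0.035,0],[0.06,0,0,-0.06,0],[0.06,0,0,-0.075,0],[0.06,0,0,-0.085,0],[0.06,0,0,-0.085,0],[0.06,0,0,-0.085,0]]]' 20; python3 -m pendant '[[[0.9,0,0,0,0],[0.9,0,0,0,0],[0.9,0,0,0,0],[0.9,0,0,0,0],[0.9,0,0,0,0],[0.9,0,0,0,0]]]' 20
```

```text
time_s: 6.8
eef_pos: [494.0, 124.5, 26.8]
ee_rot: [-0.0, 0.998, -0.06, 0.001]
force: [-0.6, -0.7, 3.5]
grip_width: 0.471
time_s: 7.4
eef_pos: [493.5, 124.6, 26.1]
ee_rot: [0.0, 0.998, -0.06, 0.001]
force: [-0.7, -0.4, 6.3]
grip_width: 0.203
```

```bash
python3 -m pendant '[[[0.9,0,0,0.02,0],[0.9,0,0,0.05,0],[0.9,0,0,0.09,0],[0.9,0,0,0.13,0],[0.9,0,0,0.17,0],[0.9,0,0,0.2,0],[0.9,0,0,0.2,0],[0.9,0,0,0.2,0],[0.9,0,0,0.2,0]]]'; python3 - <<'E'
from h import *
cap('side','s4');cap('top','t4')
c=cv2.imread('pics/s4.png')[80:260,150:350];cv2.imwrite('pics/s4z.png',cv2.resize(c,None,fx=4,fy=4,interpolation=cv2.INTER_CUBIC)[:600])
c=cv2.imread('pics/t4.png')[130:260,175:365];cv2.imwrite('pics/t4z.png',cv2.resize(c,None,fx=4,fy=4,interpolation=cv2.INTER_CUBIC))
E
```

```text
time_s: 8.3
eef_pos: [492.4, 124.6, 224.0]
ee_rot: [0.0, 0.998, -0.06, -0.001]
force: [0.4, 0.5, -0.6]
grip_width: 0.2
```

View pics/s4z.png

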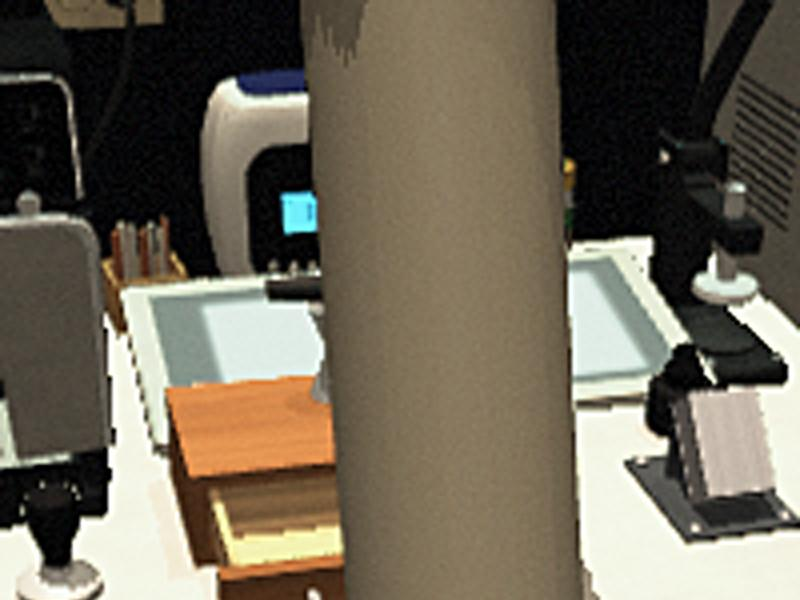

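View pics/t4z.png

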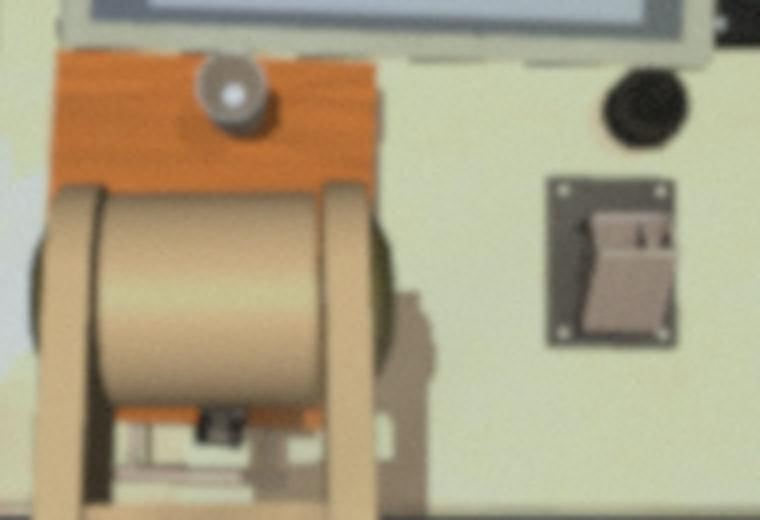

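The side view shows the butt sticking out level at about (295,290) zoomed, so the brush is held rigidly horizontal. To tilt it butt-down I'll hook the butt under the drawer's bar handle and raise the gripper, so the brush pivots in the pads.

```bash
python3 -m pendant '[[[0.9,-0.02,0.004,0,-8],[0.9,-0.045,0.008,0,-16],[0.9,-0.07,0.012,0,-24],[0.9,-0.1,0.016,0,-32],[0.9,-0.13,0.02,0,-40],[0.9,-0.16,0.025,0,-48],[0.9,-0.185,0.03,0,-56],[0.9,-0.203,0.037,0,-64],[0.9,-0.203,0.037,0,-72],[0.9,-0.203,0.037,-0.02,-80],[0.9,-0.203,0.037,-0.05,-85],[0.9,-0.203,0.037,-0.08,-85],[0.9,-0.203,0.037,-0.12,-85],[0.9,-0.203,0.037,-0.125,-85],[0.9,-0.203,0.037,-0.125,-85]]]'; python3 - <<'E'
from h import *
s=monitor.sense();print(s['joints'])
cap('side','s5');cap('top','t5')
c=cv2.imread('pics/s5.png')[140:330,130:350];cv2.imwrite('pics/s5z.png',cv2.resize(c,None,fx=3,fy=3,interpolation=cv2.INTER_CUBIC))
c=cv2.imread('pics/t5.png')[180:290,175:315];cv2.imwrite('pics/t5z.png',cv2.resize(c,None,fx=5,fy=5,interpolation=cv2.INTER_CUBIC))
E
```

```text
time_s: 9.9
eef_pos: [289.6, 161.6, 100.2]
ee_rot: [-0.001, -0.695, 0.719, 0.001]
force: [0.5, 0.7, 0.1]
grip_width: 0.197
[ 1.50708285e-01  6.85101175e-02  2.19425934e+00 -2.57973277e-05
  8.81275361e-01  1.75485108e+00]
```

View pics/s5z.png

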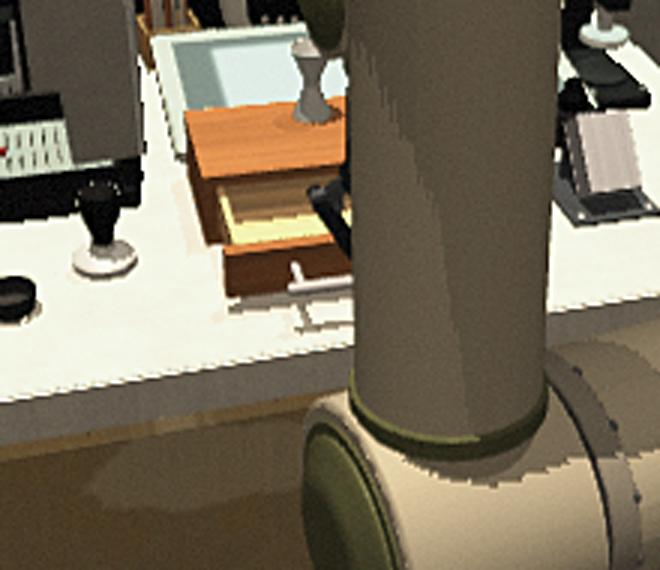

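View pics/t5z.png

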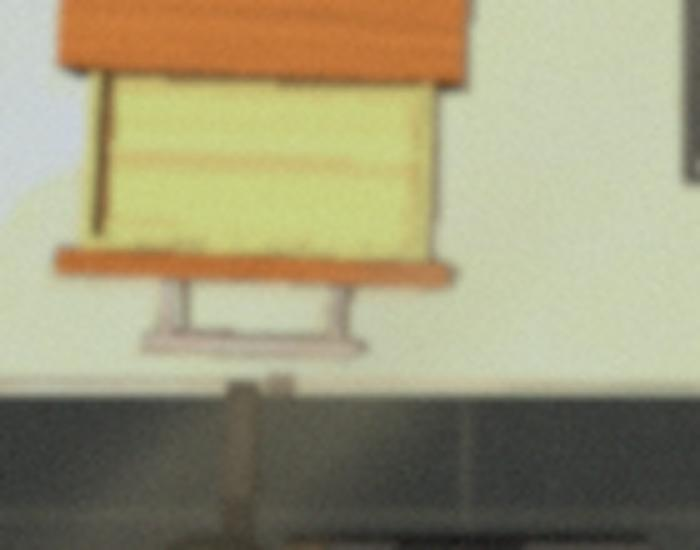

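```bash
python3 - <<'E'
from h import *
zz=lambda x,y:(175+(x+.5)/5-.5,180+(y+.5)/5-.5)
print('butt',onz('top',*zz(243,381),110),'edge back',onz('top',*zz(500,375),0),onz('top',*zz(500,397),0))
print('bar mid',onz('top',*zz(252,344),47),'posts',onz('top',*zz(172,310),45),onz('top',*zz(340,315),45))
print(proj('top',[290,161,105]),proj('top',[382,158,105]))
E
```

```text
butt [384.36367276 158.72322464 110.        ] edge back [379.54149028  19.49303121   0.        ] [367.0630151  19.4930756   0.       ]
bar mid [399.45395921 158.7531085   47.        ] posts [417.69304741 203.06201789  45.        ] [415.30741856 110.70951668  45.        ]
(np.float64(221.94609780510456), np.float64(293.0751017909087)) (np.float64(223.6150520829924), np.float64(256.57515407097026))
```

```bash
python3 - <<'E'
from h import *
for z in(90,100,105,110,120):print(z,proj('side',[384.4,167,z]),proj('side',[384.4,152,z]))
E
```

```text
90 (np.float64(247.09116809768827), np.float64(220.4906655767114)) (np.float64(252.91011364887032), np.float64(219.66190047155882))
100 (np.float64(247.13048896748057), np.float64(217.06001281496924)) (np.float64(252.97514552279466), np.float64(216.24004453957102))
105 (np.float64(247.15028120390983), np.float64(215.3331870624943)) (np.float64(253.00787864856667), np.float64(214.51768850342626))
110 (np.float64(247.17016209519477), np.float64(213.59862638383072)) (np.float64(253.04075785927014), np.float64(212.7876457506121))
120 (np.float64(247.2101922357088), np.float64(210.1060914314556)) (np.float64(253.10695846478941), np.float64(209.3042933415948))
```

```bash
python3 -m pendant '[[[0.9,0,0,-0.03,0],[0.9,0,0,-0.055,0],[0.9,0,0,-0.075,0],[0.9,0,0,-0.082,0],[0.9,0,0,-0.082,0],[0.9,0,0,-0.082,0]]]'; python3 - <<'E'
from h import *
cap('side','s6');cap('top','t6')
c=cv2.imread('pics/s6.png')[170:280,180:290];cv2.imwrite('pics/s6z.png',cv2.resize(c,None,fx=5,fy=5,interpolation=cv2.INTER_CUBIC))
c=cv2.imread('pics/t6.png')[210:300,185:285];cv2.imwrite('pics/t6z.png',cv2.resize(c,None,fx=6,fy=6,interpolation=cv2.INTER_CUBIC))
E
```

```text
time_s: 10.6
eef_pos: [290.9, 161.9, 19.4]
ee_rot: [0.001, -0.695, 0.719, -0.001]
force: [0.1, 1.0, -0.0]
grip_width: 0.197
```

View pics/s6z.png

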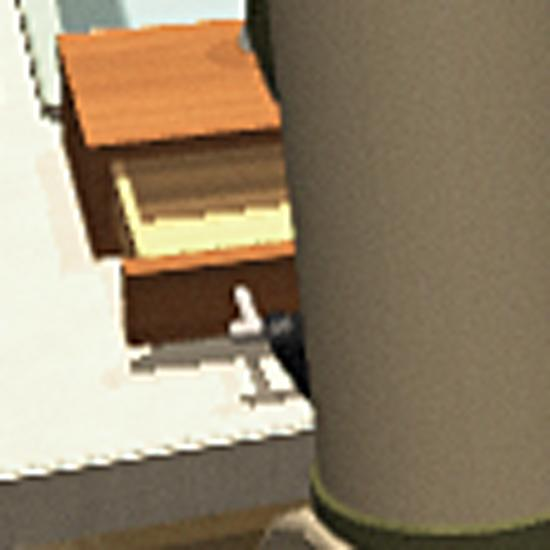

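View pics/t6z.png

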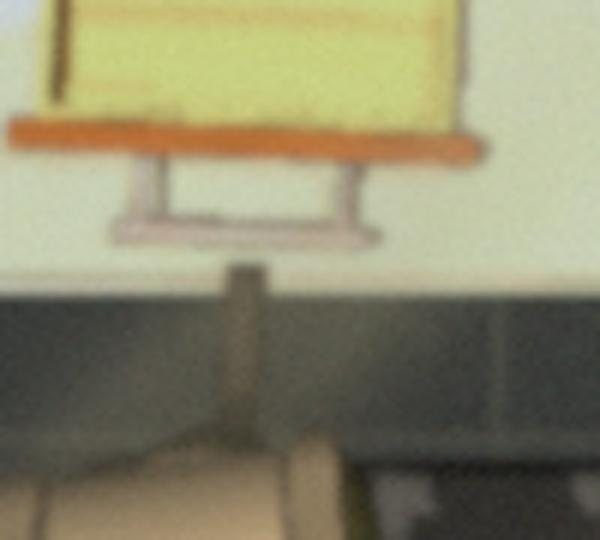

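```bash
python3 - <<'E'
from h import *
print('bar L end',proj('side',[398,214,45]),proj('top',[398,214,45]))
print('tamper?',)
zt=lambda x,y:(185+(x+.5)/6-.5,210+(y+.5)/6-.5)
for z in(20,30,45,60,80):
    P=onz('top',*zt(247,266),z); print(z,P,proj('side',P))
o,d=ray('top',*zt(247,266))
print(zt(122,230),onz('top',*zt(118,232),45))
E
```

```text
bar L end (np.float64(227.5256381001681), np.float64(235.32129056567405)) (np.float64(204.87809086753293), np.float64(248.82378886772236))
tamper?
20 [382.52456098 158.32511659  20.        ] (np.float64(250.29525256294576), np.float64(243.5797657839904))
30 [383.26127252 157.65104537  30.        ] (np.float64(250.52287662801254), np.float64(240.15345197008))
45 [384.36633982 156.63993853  45.        ] (np.float64(250.86740162971313), np.float64(234.96748548530627))
60 [385.47140712 155.6288317   60.        ] (np.float64(251.21568726298062), np.float64(229.7249120513382))
80 [386.94483019 154.28068926  80.        ] (np.float64(251.68602518167768), np.float64(222.645145210495))
(204.91666666666666, 247.91666666666666) [399.55233161 215.74792638  45.        ]
```

```bash
python3 - <<'E'
from h import *
np.set_printoptions(suppress=True,precision=0,linewidth=220)
z=np.load('s6.npz');W=cloud('side',z['d'])
for v in range(230,252,3):
    print(v,[tuple(W[v,u].astype(int)) for u in range(228,244,3)], z['p'][v,228:244:3].mean(1))
E
```

```text
230 [(np.int64(417), np.int64(208), np.int64(47)), (np.int64(432), np.int64(196), np.int64(36)), (np.int64(433), np.int64(188), np.int64(33)), (np.int64(431), np.int64(180), np.int64(34)), (np.int64(0), np.int64(286), np.int64(331)), (np.int64(-12), np.int64(285), np.int64(338))] [227.  43.  53.  51.  62.  76.]
233 [(np.int64(411), np.int64(209), np.int64(42)), (np.int64(430), np.int64(197), np.int64(27)), (np.int64(304), np.int64(220), np.int64(114)), (np.int64(396), np.int64(189), np.int64(48)), (np.int64(0), np.int64(285), np.int64(324)), (np.int64(-10), np.int64(284), np.int64(332))] [129. 175.  43.  77.  47.  79.]
236 [(np.int64(394), np.int64(213), np.int64(45)), (np.int64(395), np.int64(205), np.int64(42)), (np.int64(289), np.int64(223), np.int64(116)), (np.int64(285), np.int64(217), np.int64(118)), (np.int64(286), np.int64(210), np.int64(116)), (np.int64(-12), np.int64(285), np.int64(328))] [178. 157.  80.  62.  39.  76.]
239 [(np.int64(444), np.int64(202), np.int64(0)), (np.int64(442), np.int64(194), np.int64(0)), (np.int64(281), np.int64(225), np.int64(114)), (np.int64(278)
[... 702 characters left out ...]
, (np.int64(-12), np.int64(285), np.int64(313))] [244. 133. 247. 217.   8.  73.]
248 [(np.int64(407), np.int64(210), np.int64(-1)), (np.int64(403), np.int64(204), np.int64(0)), (np.int64(402), np.int64(196), np.int64(0)), (np.int64(399), np.int64(189), np.int64(0)), (np.int64(277), np.int64(213), np.int64(90)), (np.int64(-12), np.int64(285), np.int64(308))] [234. 155. 140. 123.  25.  72.]
251 [(np.int64(392), np.int64(214), np.int64(0)), (np.int64(389), np.int64(207), np.int64(0)), (np.int64(389), np.int64(199), np.int64(0)), (np.int64(387), np.int64(192), np.int64(0)), (np.int64(384), np.int64(184), np.int64(0)), (np.int64(-13), np.int64(285), np.int64(303))] [240. 245. 247. 241. 249.  55.]
```

The dark blob in the side view is the gripper body, at depth x≈280, z≈115; the brush is hidden there. In the top view the butt at (247,266) zoomed is just in front of the bar. I check its height from the top depth.

```bash
python3 - <<'E'
from h import *
np.set_printoptions(suppress=True,precision=0,linewidth=220)
z=np.load('t6.npz');W=cloud('top',z['d'])
for v in range(252,286,3): print(v,W[v,223:230:2,2],W[v,225,0])
E
```

```text
252 [-2. -0.  1. -0.] 386.45725089250914
255 [  27. 1047.   29.    0.] 458.1545993917295
258 [26. 27. 31.  0.] 371.81296363694065
261 [  29.   30.   32. -805.] 363.8193181473033
264 [  30.   31.   30. -801.] 355.67901898368393
267 [  31.   31.   29. -794.] 347.4653313335068
270 [  31.   34.   29. -800.] 339.6734008712394
273 [  32.   30.   29. -804.] 331.0155057689555
276 [  30.   29.   29. -792.] 322.75577937934185
279 [  31.   31.   31. -811.] 314.79525763464693
282 [ 161.  158.   27. -800.] 325.6166535556309
285 [216. 208. 273. 274.] 326.39035616247617
```

Top depth gives the brush top at about 30 mm and level, so it passes under the bar. I push in 35 mm, then raise the gripper along an arc.

```bash
python3 -m pendant '[[[0.9,0.012,0,0,0],[0.9,0.024,0,0,0],[0.9,0.035,0,0,0],[0.9,0.035,0,0,0],[0.9,0.035,0,0,0]]]' 20; python3 -m pendant '[[[0.9,0,0,0.007,0],[0.9,-0.001,0,0.015,0],[0.9,-0.001,0,0.022,0],[0.9,0,0,0.03,0],[0.9,0.001,0,0.038,0],[0.9,0.001,0,0.038,0]]]' 20; python3 - <<'E'
from h import *
np.set_printoptions(suppress=True,precision=0,linewidth=220)
p,d=cap('top','t7');W=cloud('top',d)
c=cv2.imread('pics/t7.png')[210:300,185:285];cv2.imwrite('pics/t7z.png',cv2.resize(c,None,fx=6,fy=6,interpolation=cv2.INTER_CUBIC))
for v in range(240,286,3): print(v,W[v,221:230:2,2],W[v,225,0])
E
```

```text
time_s: 11.2
eef_pos: [324.9, 161.6, 18.1]
ee_rot: [-0.0, -0.695, 0.719, 0.0]
force: [-0.6, -0.1, -1.2]
grip_width: 0.199
time_s: 11.8
eef_pos: [326.4, 161.8, 57.3]
ee_rot: [0.001, -0.695, 0.719, -0.0]
force: [-0.2, -0.1, -1.2]
grip_width: 0.2
240 [-4.  0.  1.  0.  0.] 420.6512565928246
243 [-1. -0.  2. -1. -1.] 412.15504862558225
246 [-2. 30. 29. 29. -2.] 405.0322801499051
249 [48. 47. 50. 46. 47.] 397.9888642024503
252 [-0. 43. 38. 42. -1.] 389.0671123926155
255 [37. 44. 45. 42. -2.] 381.4175751958494
258 [44. 47. 48. 46. -2.] 373.57843184120077
261 [  48.   52.   50.   48. -801.] 365.6577629496844
264 [1047.   51.   54.   48. -812.] 357.9941138290986
267 [  57.   60.   55.   53. -793.] 350.14966519541304
270 [230. 220. 207. 313. 314.] 359.92944323181626
273 [324. 328. 328. 329. 329.] 368.31962954067177
276 [334. 335. 337. 337. 338.] 363.7576250795204
279 [341. 343. 343. 344. 343.] 358.91618337185656
282 [347. 347. 347. 349. 348.] 353.78362673799467
285 [351. 352. 351. 351. 352.] 348.87025028729045
```

View pics/t7z.png

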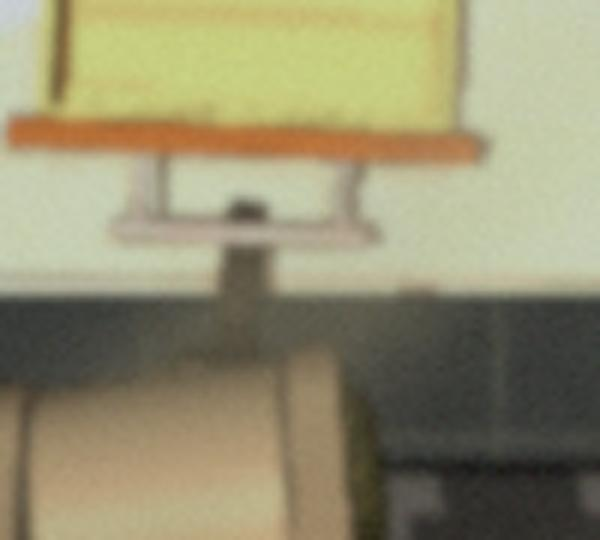

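The brush is hooked and tilting, at about 22°; the butt shows past the bar at (247,208) zoomed. I continue along the arc.

```bash
python3 -m pendant '[[[0.9,0.002,0,0.008,0],[0.9,0.004,0,0.014,0],[0.9,0.007,0,0.02,0],[0.9,0.011,0,0.026,0],[0.9,0.014,0,0.031,0],[0.9,0.014,0,0.031,0]]]' 20; python3 - <<'E'
from h import *
np.set_printoptions(suppress=True,precision=0,linewidth=220)
p,d=cap('top','t8');W=cloud('top',d)
c=cv2.imread('pics/t8.png')[210:300,185:285];cv2.imwrite('pics/t8z.png',cv2.resize(c,None,fx=6,fy=6,interpolation=cv2.INTER_CUBIC))
for v in range(240,275,2): print(v,W[v,221:230:2,2],W[v,225,0])
E
```

```text
time_s: 12.45
eef_pos: [340.6, 161.7, 87.9]
ee_rot: [0.0, -0.695, 0.719, -0.0]
force: [-0.7, 0.3, -1.3]
grip_width: 0.198
240 [ 3. -1. -2. -4. -0.] 420.52924549756415
242 [-2. -1. -1. -2.  3.] 414.8789430113333
244 [ 2. -2.  2.  2.  4.] 409.314203954397
246 [-4. -3. 25.  2. -1.] 404.80238196579467
248 [47. 42. 46. 44. 49.] 400.47247097433285
250 [  47.   43. 1047.   44.   44.] 458.1545993917295
252 [ 2. 40. 46. 42. -2.] 389.6069209388434
254 [42. 50. 50. 46. -2.] 384.4980193525338
256 [55. 54. 57. 54. -2.] 379.69183321356377
258 [62. 61. 60. 59.  3.] 374.535498050623
260 [  66.   67.   67.   63. -803.] 369.87997239299057
262 [  68.   72.   73.   62. -806.] 365.20128923625145
264 [ 240.  228.   76. -799.  343.] 360.20077034382115
266 [353. 351. 355. 356. 356.] 384.6319717005386
268 [360. 361. 362. 364. 363.] 381.74147413028857
270 [365. 367. 365. 369. 366.] 378.3672176510111
272 [371. 371. 371. 371. 374.] 375.45054863958194
274 [375. 373. 375. 376. 374.] 372.31774215520005
```

View pics/t8z.png

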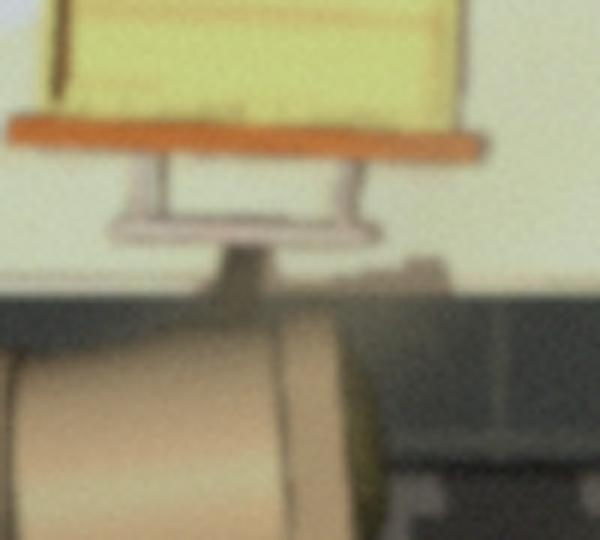

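The slope is now about 50°, which matches the well. I withdraw back from the bar and lift.

```bash
python3 -m pendant '[[[0.9,-0.003,0,-0.003,0],[0.9,-0.012,0,0.005,0],[0.9,-0.022,0,0.016,0],[0.9,-0.035,0,0.03,0],[0.9,-0.04,0,0.06,0],[0.9,-0.04,0,0.1,0],[0.9,-0.04,0,0.14,0],[0.9,-0.04,0,0.14,0]]]' 20; python3 -m pendant '[[[0.9,0.02,-0.015,0,8],[0.9,0.04,-0.03,0,16],[0.9,0.06,-0.045,0,24],[0.9,0.08,-0.06,0,32],[0.9,0.1,-0.075,0,40],[0.9,0.12,-0.09,0,48],[0.9,0.13,-0.105,0,56],[0.9,0.14,-0.12,0,64],[0.9,0.15,-0.135,0,72],[0.9,0.16,-0.15,0,80],[0.9,0.17,-0.165,0,88],[0.9,0.18,-0.18,0,96],[0.9,0.19,-0.195,0,104],[0.9,0.2,-0.21,0,112],[0.9,0.21,-0.225,0,120],[0.9,0.22,-0.24,0,128],[0.9,0.23,-0.255,0,136],[0.9,0.24,-0.27,0,144],[0.9,0.25,-0.2887,0,152],[0.9,0.25,-0.2887,0,152]]]' 20
```

```text
time_s: 13.3
eef_pos: [301.8, 162.1, 231.1]
ee_rot: [0.004, -0.695, 0.719, -0.003]
force: [0.1, -0.8, -1.1]
grip_width: 0.192
time_s: 15.3
eef_pos: [550.3, -128.6, 225.5]
ee_rot: [-0.0, 0.865, 0.501, -0.0]
force: [0.5, 0.2, -0.9]
grip_width: 0.197
```

```bash
python3 -m pendant '[[[0.9,0.02,0,0,8],[0.9,0.045,0,0,16],[0.9,0.065,0,0,24],[0.9,0.085,0,0,30],[0.9,0.085,0,0,30],[0.9,0.085,0,0,30]]]' 20; python3 - <<'E'
from h import *
s=monitor.sense();print(s['eef_pos'],s['ee_rot'],s['joints'])
cap('side','s9');cap('top','t9')
c=cv2.imread('pics/s9.png')[60:250,250:450];cv2.imwrite('pics/s9z.png',cv2.resize(c,None,fx=3,fy=3,interpolation=cv2.INTER_CUBIC))
c=cv2.imread('pics/t9.png')[130:230,270:400];cv2.imwrite('pics/t9z.png',cv2.resize(c,None,fx=5,fy=5,interpolation=cv2.INTER_CUBIC))
E
```

```text
time_s: 15.9
eef_pos: [634.5, -126.4, 226.2]
ee_rot: [-0.001, 0.708, 0.707, -0.0]
force: [-0.5, 0.5, 0.1]
grip_width: 0.2
[ 634.54155953 -126.39742443  226.22298058] [-7.14314274e-04  7.07521185e-01  7.06691699e-01 -3.22828544e-04] [-3.77344133e-01  5.95547873e-01  1.08708013e+00 -2.49635025e-05
  1.46053220e+00 -1.94696462e+00]
```

View pics/s9z.png

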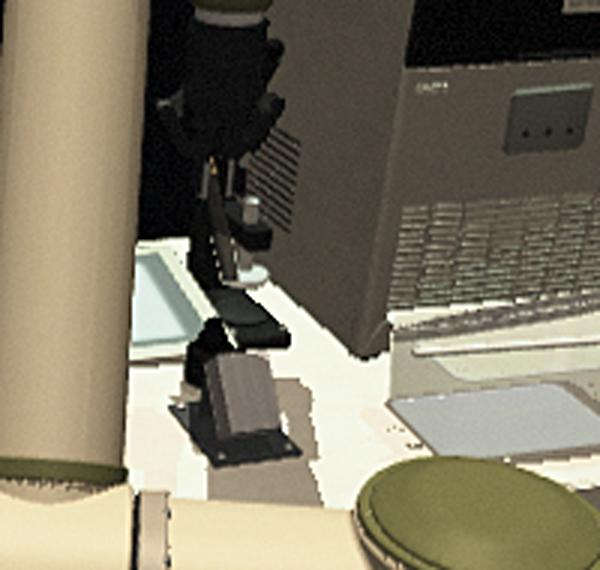

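View pics/t9z.png

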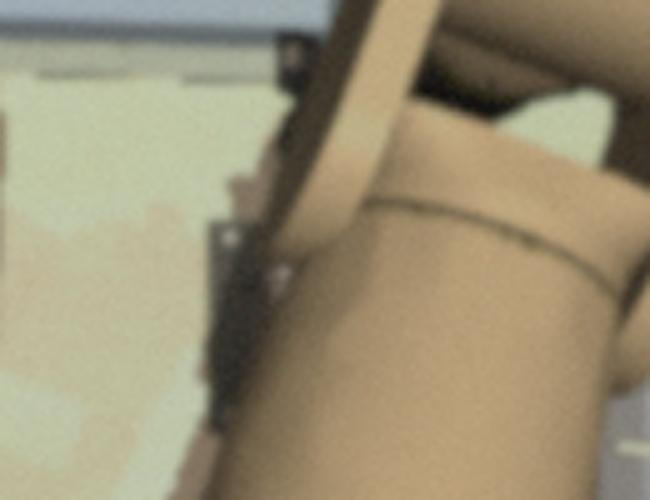

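The side view shows the gripper at about (225,110) zoomed. The brush hangs down and forward from it to about (232,278), above the tool rest at (240,390). I enlarge it to measure.

```bash
python3 - <<'E'
from h import *
np.set_printoptions(suppress=True,precision=0,linewidth=220)
z=np.load('s9.npz');W=cloud('side',z['d'])
c=z['p'][100:160,300:355][:,:,::-1];cv2.imwrite('pics/s9y.png',cv2.resize(np.clip(c.astype(float)*1.8,0,255).astype(np.uint8),None,fx=10,fy=10,interpolation=cv2.INTER_CUBIC))
for v in range(108,160,3):
    row=W[v,312:336]; k=(row[:,0]>520)&(row[:,0]<720)&(row[:,1]>-175)&(row[:,1]<-90)
    print(v,312+np.nonzero(k)[0], [tuple(r.astype(int)) for r in row[k]][:5])
E
```

```text
108 [313 314 315 316 317 318 319 320 324 325 326 327 328 329 330 331 332 333 334 335] [(np.int64(621), np.int64(-93), np.int64(284)), (np.int64(634), np.int64(-102), np.int64(279)), (np.int64(638), np.int64(-107), np.int64(278)), (np.int64(624), np.int64(-104), np.int64(282)), (np.int64(620), np.int64(-105), np.int64(283))]
111 [312 313 314 315 316 317 318 319 324 325 326 327 328 329 330 331] [(np.int64(620), np.int64(-90), np.int64(275)), (np.int64(620), np.int64(-93), np.int64(275)), (np.int64(624), np.int64(-98), np.int64(274)), (np.int64(628), np.int64(-103), np.int64(272)), (np.int64(624), np.int64(-104), np.int64(273))]
114 [314 315 316 317 318 319 320 323 324 325 326 328] [(np.int64(634), np.int64(-104), np.int64(261)), (np.int64(622), np.int64(-101), np.int64(265)), (np.int64(625), np.int64(-106), np.int64(264)), (np.int64(623), np.int64(-108), np.int64(264)), (np.int64(620), np.int64(-110), np.int64(265))]
117 [313 314 315 316 317 318 319 320 321 322 323 324 325 326 327 328] [(np.int64(636), np.int64(-102), np.int64(251)), (np.int64(630), np.int64(-103), np.int64(253)), (np.
[... 2815 characters left out ...]
nt64(583), np.int64(-121), np.int64(176)), (np.int64(577), np.int64(-122), np.int64(178)), (np.int64(574), np.int64(-123), np.int64(179))]
150 [323 324 325 326 327 328] [(np.int64(577), np.int64(-116), np.int64(169)), (np.int64(574), np.int64(-118), np.int64(170)), (np.int64(570), np.int64(-119), np.int64(171)), (np.int64(574), np.int64(-124), np.int64(170)), (np.int64(573), np.int64(-127), np.int64(169))]
153 [324 325 326 327 328 329] [(np.int64(566), np.int64(-115), np.int64(164)), (np.int64(565), np.int64(-117), np.int64(165)), (np.int64(567), np.int64(-122), np.int64(163)), (np.int64(567), np.int64(-125), np.int64(163)), (np.int64(570), np.int64(-130), np.int64(161))]
156 [] []
159 [] []
```

View pics/s9y.png

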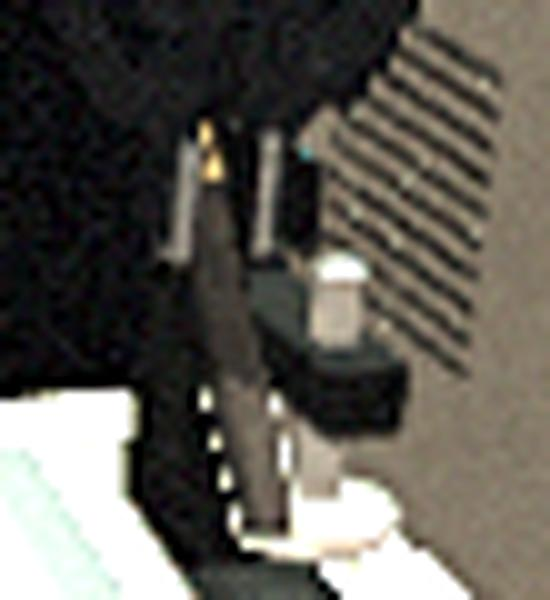

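```bash
python3 - <<'E'
from h import *
np.set_printoptions(suppress=True,precision=2,linewidth=220)
z=np.load('s9.npz');W=cloud('side',z['d'])
pts=[];ext=[]
for v in range(128,154):
    row=W[v,314:334]; k=(row[:,0]>545)&(row[:,0]<640)&(row[:,1]>-150)&(row[:,1]<-100)
    u=314+np.nonzero(k)[0]; pts+=list(row[k]); ext.append((v,u.min(),u.max(),np.median(row[k][:,0]),np.median(row[k][:,2]),row[k][:,1].min(),row[k][:,1].max(),row[k][:,1].mean()))
P=np.array(pts);c=P.mean(0);U,S,Vt=np.linalg.svd(P-c,full_matrices=False);print(c,Vt[0],S,'tilt',np.degrees(np.arcsin(abs(Vt[0][2]))))
a=Vt[0]*np.sign(Vt[0][2]);n=Vt[2];print('n',n)
for e in ext[::4]+ext[-1:]:print(np.array(e))
# edges as rays onto slanted plane through c with normal n
def hit(u,v,n,c):
    o,d=ray('side',u,v);return o+d*((c-o)@n)/(d@n)
nn=np.array([-np.sin(np.radians(47)),0,np.cos(np.radians(47))])
for e in ext[::5]: print(e[0],hit(e[1]-.5,e[0],nn,c),hit(e[2]+.5,e[0],nn,c))
# check well near wall from side
R=np.load('s9.npz')['d']
m=(W[...,0]>495)&(W[...,0]<560)&(W[...,1]<-95)&(W[...,1]>-175)&(W[...,2]>30)&(W[...,2]<95)
v,u=np.nonzero(m);Q=W[m];print(len(Q),Q.min(0),Q.max(0))
Qm=Q[(Q[:,1]<-112)&(Q[:,1]>-155)];co=np.linalg.lstsq(np.c_[Qm[:,0],Qm[:,1],np.ones(len(Qm))],Qm[:,2],rcond=None)[0];print(co,np.degrees(np.arctan(co[0])))
for zt in(50,70,85):
    q=Q[abs(Q[:,2]-zt)<3];print(zt,np.median(q[:,0]),np.percentile(q[:,1],[2,98]))
E
```

```text
[ 593.79 -123.39  193.  ] [-0.68 -0.01 -0.73] [309.81  76.11  43.28] tilt 47.29121857631055
n [-0.72  0.22  0.66]
[ 128.    318.    324.    620.23  221.98 -133.91 -117.61 -124.08]
[ 132.    319.    325.    611.13  211.91 -133.53 -116.83 -124.34]
[ 136.    320.    326.    603.21  203.58 -135.7  -115.18 -124.32]
[ 140.    320.    327.    590.06  194.96 -134.53 -115.44 -122.46]
[ 144.    321.    327.    584.79  184.72 -130.16 -115.25 -122.33]
[ 148.    322.    328.    576.64  175.34 -130.89 -116.48 -122.69]
[ 152.    324.    329.    567.78  166.48 -132.9  -118.78 -124.18]
[ 153.    324.    329.    567.56  163.4  -135.38 -115.33 -124.46]
128 [ 621.04 -113.18  222.22] [ 619.71 -135.29  220.79]
133 [ 610.21 -112.74  210.6 ] [ 608.83 -134.78  209.13]
138 [ 599.43 -112.3   199.05] [ 598.02 -134.27  197.54]
143 [ 588.72 -111.86  187.57] [ 587.27 -133.77  186.01]
148 [ 578.07 -111.42  176.15] [ 576.58 -133.26  174.55]
153 [ 567.27 -114.09  164.56] [ 565.95 -132.77  163.15]
545 [ 496.35 -163.82   30.09] [ 559.84 -104.24   93.4 ]
[   1.17   -0.01 -551.02] 49.43866987698935
50 514.3827339526138 [-159.96 -105.75]
70 531.8986419690518 [-159.83 -106.01]
85 543.5627686051516 [-160.68 -106.97]
```

In the side frame the brush axis tilt is 47–50°. The butt centre is about (572,−123.7,157) and the well mouth about (564,−125,79.5), so dx≈−1.5, dy≈−1 and dz≈−69 put the butt 10 mm outside the mouth, on the well's axis.

```bash
python3 -m pendant '[[[0.9,0,-0.001,-0.03,0],[0.9,-0.0015,-0.001,-0.055,0],[0.9,-0.0015,-0.001,-0.066,0],[0.9,-0.0015,-0.001,-0.069,0],[0.9,-0.0015,-0.001,-0.069,0],[0.9,-0.0015,-0.001,-0.069,0]]]' 20; python3 - <<'E'
from h import *
cap('side','s10')
c=np.load('s10.npz')['p'][120:210,290:370][:,:,::-1];cv2.imwrite('pics/s10y.png',cv2.resize(np.clip(c.astype(float)*1.6,0,255).astype(np.uint8),None,fx=6,fy=6,interpolation=cv2.INTER_CUBIC))
E
```

```text
time_s: 16.6
eef_pos: [633.9, -128.2, 159.7]
ee_rot: [0.001, 0.707, 0.708, 0.0]
force: [0.6, 0.5, 0.1]
grip_width: 0.198
```

View pics/s10y.png

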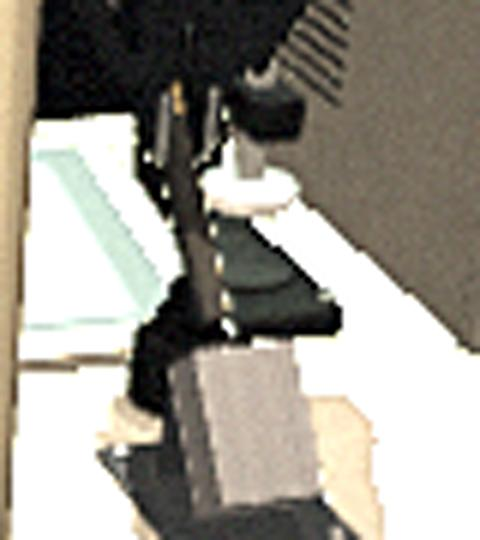

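```bash
python3 - <<'E'
from h import *
np.set_printoptions(suppress=True,precision=1,linewidth=220)
def q(X):
    u,v=proj('side',X);return (u-290+.5)*6,(v-120+.5)*6
print('mouth',q([563.8,-125,79.5]),'butt',q([571.2,-125.5,90.3]))
for dx,dz in((-14.6,12.2),(14.6,-12.2)):
  for y in(-106,-161): print('corner',q([563.8+dx,y,79.5+dz]))
W=cloud('side',np.load('s10.npz')['d']);P=[]
for v in range(140,176):
    row=W[v,312:334]; k=(row[:,0]>545)&(row[:,0]<640)&(row[:,1]>-150)&(row[:,1]<-100)&(row[:,2]>85)
    if k.sum()>3 and v%4==0: print(v,312+np.nonzero(k)[0],np.median(row[k],0))
    P+=list(row[k])
P=np.array(P);c=P.mean(0);V=np.linalg.svd(P-c)[2] if len(P)<2000 else None;print(c,V[0],np.degrees(np.arcsin(abs(V[0][2]))))
E
```

```text
mouth (np.float64(210.9517590861176), np.float64(357.54331581803143)) butt (np.float64(207.75935080629495), np.float64(331.7729376319444))
corner (np.float64(190.291460795705), np.float64(352.86796545462704))
corner (np.float64(291.7771724484355), np.float64(340.50767983394553))
corner (np.float64(162.24465868527818), np.float64(370.5238930579278))
corner (np.float64(261.2787346884469), np.float64(358.30931373785563))
140 [312 313 314 315 316 317 318 320 321 322 323 324 325 326] [ 627.7 -126.1  180.3]
144 [313 314 315 316 317 318 319 320 321 322 323 324 325] [ 627.4 -126.8  167.2]
148 [317 318 319 320 321 322] [ 622.1 -127.2  156.4]
152 [317 318 319 320 321 322 323] [ 612.3 -124.6  147.7]
156 [319 320 321 322 323 324] [ 601.7 -124.5  138.8]
160 [319 320 321 322 323 324 325] [ 593.4 -123.   129.3]
164 [320 321 322 323 324 325 326] [ 585.3 -124.5  119.2]
168 [321 322 323 324 325 326] [ 579.6 -125.3  108.6]
172 [322 323 324 325 326 327] [ 570.5 -125.2  100.8]
[ 605.7 -125.5  143. ] [-0.6 -0.  -0.8] 52.14568303982749
```

```bash
python3 - <<'E'
from h import *
np.set_printoptions(suppress=True,precision=0,linewidth=250)
p=np.load('s10.npz')['p'].astype(float).mean(2)
print('u',np.arange(314,346))
for v in range(174,206,3): print(v,p[v,314:346])
# model: near outer face edges at heights; y left -108 right -163 (robot/top) 
for z in(85,70,50):
    x=551.4-(91.7-z)/1.19
    for y in(-106,-108,-127,-161,-163): print(z,y,proj('side',[x,y,z]))
E
cat > /dev/null; python3 - <<'E'
from h import *
c=np.load('s10.npz')['p'][160:206,308:348][:,:,::-1];cv2.imwrite('pics/s10x.png',cv2.resize(np.clip(c.astype(float)*1.5,0,255).astype(np.uint8),None,fx=13,fy=13,interpolation=cv2.INTER_NEAREST))
E
```

```text
u [314 315 316 317 318 319 320 321 322 323 324 325 326 327 328 329 330 331 332 333 334 335 336 337 338 339 340 341 342 343 344 345]
174 [  0.   7.   6.   9.  12.   8.   0.   3.   6.  14.   7.   5.   0. 246. 208.  49.  11.  13.  11.   8.  11.  10.   9.  12.  19.   5.  10.   3.  10.  12.   6.   0.]
177 [ 15.  17.  16.  15.  13.   9.   9.   6.  14.  30.  31.  53.  46.  78.  56.  50.  53.  51. 205. 210. 180. 164. 128. 120. 117. 249. 255. 254. 254. 253. 253. 252.]
180 [  6.   8.  12.  14.  25.  49.  64.  56.  79. 121. 121. 118. 117. 121. 123. 122. 119. 116. 118. 119. 117. 116. 110. 118. 111. 136. 251. 243. 239. 239. 240. 241.]
183 [ 10.  11.  14.   0.  74.  65.  64.  61.  56. 130. 123. 116. 115. 113. 120. 122. 119. 120. 115. 116. 121. 112. 119. 110. 112. 104. 168. 248. 242. 241. 241. 241.]
186 [  3.  12.  18.   7.  43.  85.  64.  61.  58.  79. 124. 120. 121. 112. 120. 120. 114. 115. 116. 115. 117. 117. 112. 114. 112. 114. 113. 126. 135. 129. 129. 131.]
189 [111.  70.  63.  18.  23.  57.  68.  65.  63.  55. 111. 126. 117. 120. 114. 116. 121. 114. 112. 118. 115. 117. 119. 121. 106. 116. 120
[... 1239 characters left out ...]
322.7762325735237), np.float64(187.25967372849735))
70 -108 (np.float64(323.3987903623403), np.float64(187.18013459878492))
70 -127 (np.float64(329.2879364186887), np.float64(186.42772645212656))
70 -161 (np.float64(339.71406699532173), np.float64(185.0956648070386))
70 -163 (np.float64(340.3229297641705), np.float64(185.01787537830046))
50 -106 (np.float64(324.5089172687032), np.float64(195.8716150372542))
50 -108 (np.float64(325.13300391112296), np.float64(195.78827602874549))
50 -127 (np.float64(331.0365220988826), np.float64(194.99993460459083))
50 -161 (np.float64(341.48769693537486), np.float64(193.60431020018524))
50 -163 (np.float64(342.0980064295353), np.float64(193.52281095846206))
```

View pics/s10x.png

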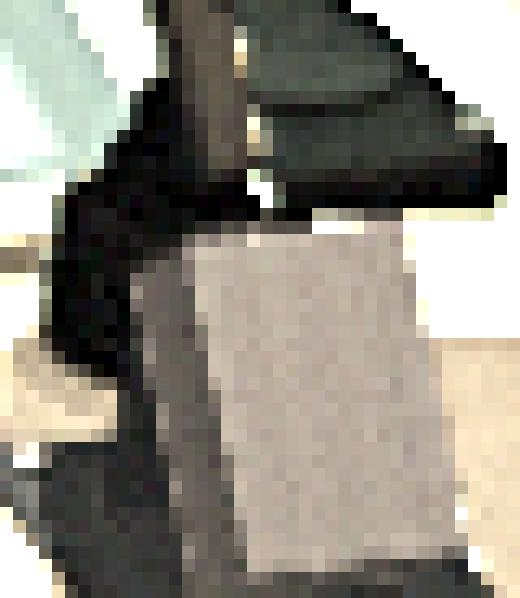

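The side view shows the butt just above the mouth: butt at (215,175), near lip from (190,240) to (400,225) in this crop. The sleeve edges agree with y=−127.4, and the brush reads about 2 mm to the left, so I shift −1.5 mm while going in along the axis.

```bash
python3 -m pendant '[[[0.9,0,-0.0015,0,0],[0.9,-0.0055,-0.0015,-0.0065,0],[0.9,-0.011,-0.0015,-0.013,0],[0.9,-0.016,-0.0015,-0.019,0],[0.9,-0.016,-0.0015,-0.019,0]]]' 20; python3 -m pendant '[[[0.9,-0.005,0,-0.006,0],[0.9,-0.01,0,-0.012,0],[0.9,-0.01,0,-0.012,0]]]' 20;  python3 - <<'E'
from h import *
cap('side','s11')
c=np.load('s11.npz')['p'][130:206,290:360][:,:,::-1];cv2.imwrite('pics/s11y.png',cv2.resize(np.clip(c.astype(float)*1.6,0,255).astype(np.uint8),None,fx=7,fy=7,interpolation=cv2.INTER_CUBIC))
E
```

```text
time_s: 17.15
eef_pos: [616.4, -129.3, 138.1]
ee_rot: [-0.001, 0.707, 0.708, -0.0]
force: [0.2, 0.2, 0.1]
grip_width: 0.198
time_s: 17.45
eef_pos: [606.5, -129.3, 126.3]
ee_rot: [-0.001, 0.707, 0.708, -0.0]
force: [-0.1, 0.8, -0.4]
grip_width: 0.199
```

View pics/s11y.png

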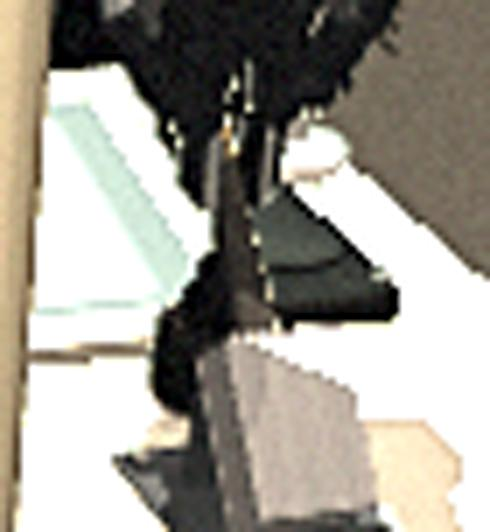

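The brush goes behind the near lip at about (260,325) zoomed with no contact force. I continue in.

```bash
python3 -m pendant '[[[0.9,-0.005,0,-0.006,0],[0.9,-0.01,0,-0.012,0],[0.9,-0.01,0,-0.012,0]]]' 20; python3 -m pendant '[[[0.9,-0.004,0,-0.005,0],[0.9,-0.008,0,-0.0095,0],[0.9,-0.008,0,-0.0095,0]]]' 20;python3 - <<'E'
from h import *
cap('side','s12')
c=np.load('s12.npz')['p'][130:206,290:360][:,:,::-1];cv2.imwrite('pics/s12y.png',cv2.resize(np.clip(c.astype(float)*1.6,0,255).astype(np.uint8),None,fx=7,fy=7,interpolation=cv2.INTER_CUBIC))
E
```

```text
time_s: 17.8
eef_pos: [596.5, -129.3, 114.2]
ee_rot: [-0.001, 0.707, 0.708, -0.0]
force: [-0.4, 0.2, -1.4]
grip_width: 0.197
time_s: 18.1
eef_pos: [588.7, -129.4, 105.0]
ee_rot: [-0.001, 0.707, 0.708, -0.0]
force: [0.1, -0.5, -0.3]
grip_width: 0.198
```

View pics/s12y.png

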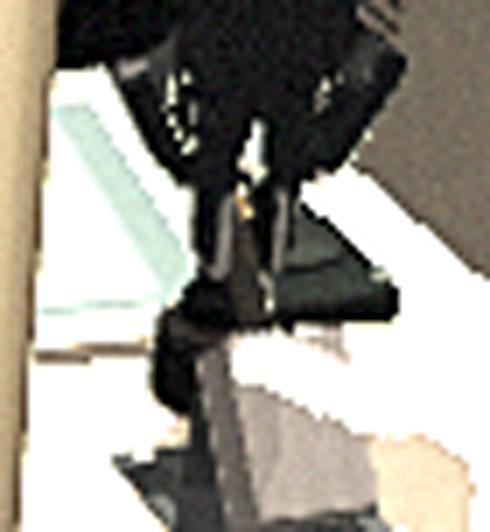

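Still no contact force, and the butt is about 58 mm deep. I release, wait for the slide, then rise straight up.

```bash
python3 -m pendant '[[[0.3,0,0,0,0],[-0.1,0,0,0,0],[-0.1,0,0,0,0],[-0.1,0,0,0,0],[-0.1,0,0,0,0],[-0.1,0,0,0.02,0],[-0.1,0,0,0.05,0],[-0.1,0,0,0.09,0],[-0.1,0,0,0.13,0],[-0.1,0,0,0.17,0],[-0.1,0,0,0.17,0]]]' 20;python3 - <<'E'
from h import *
cap('side','s13')
c=np.load('s13.npz')['p'][130:206,290:360][:,:,::-1];cv2.imwrite('pics/s13y.png',cv2.resize(np.clip(c.astype(float)*1.6,0,255).astype(np.uint8),None,fx=7,fy=7,interpolation=cv2.INTER_CUBIC))
E
```

```text
time_s: 19.25
eef_pos: [590.9, -130.0, 281.8]
ee_rot: [0.005, 0.706, 0.708, 0.002]
force: [0.2, 0.5, 0.1]
grip_width: 0.551
```

View pics/s13y.png

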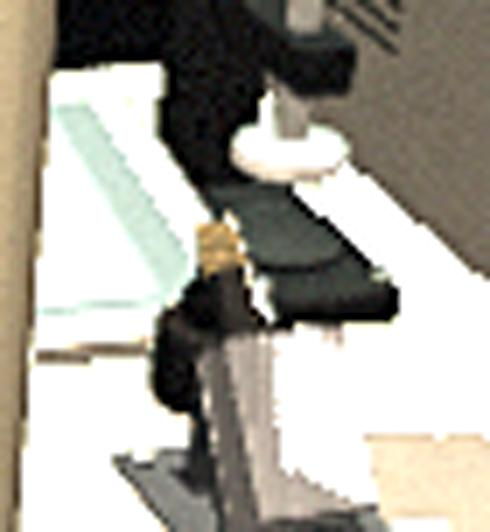

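The brush stands in the well with its bristles up at about (218,240) zoomed. I move the arm away and measure from both views.

```bash
python3 -m pendant '[[[-0.1,-0.04,0,0,0],[-0.1,-0.08,0.02,0,0],[-0.1,-0.12,0.05,0,0],[-0.1,-0.16,0.08,0,0],[-0.1,-0.2,0.12,0,0],[-0.1,-0.22,0.15,0,0],[-0.1,-0.22,0.18,0,0],[-0.1,-0.22,0.2,0,0],[-0.1,-0.22,0.22,0,0],[-0.1,-0.22,0.22,0,0],[-0.1,-0.22,0.22,0,0]]]';python3 - <<'E'
from h import *
np.set_printoptions(suppress=True,precision=1,linewidth=220)
pt,dt=cap('top','t14');ps,ds=cap('side','s14')
a=cv2.resize(pt[130:225,290:360],None,fx=5,fy=5,interpolation=cv2.INTER_CUBIC)[:,:,::-1];cv2.imwrite('pics/t14z.png',a)
print('expected tip',proj('top',[604,-127,124.7]),proj('side',[604,-127,124.7]))
for n,d in(('top',dt),('side',ds)):
    W=cloud(n,d);k=(W[...,2]>93)&(W[...,2]<150)&(W[...,0]>540)&(W[...,0]<640)&(W[...,1]<-100)&(W[...,1]>-150)
    P=W[k]
    if len(P)>5:
        c=P.mean(0);V=np.linalg.svd(P-c)[2];i=P[:,2]>np.percentile(P[:,2],85);print(n,len(P),c,V[0],P.max(0),P[i].mean(0),np.degrees(np.arccos(abs(V[0]@[.643,0,.766]))))
c=cv2.imread('pics/s14.png')[130:240,130:360];cv2.imwrite('pics/s14z.png',cv2.resize(c,None,fx=3,fy=3,interpolation=cv2.INTER_CUBIC))
E
```

```text
time_s: 20.4
eef_pos: [369.2, 90.3, 275.0]
ee_rot: [-0.0, 0.706, 0.708, -0.001]
force: [0.4, 0.0, -0.3]
grip_width: 0.546
expected tip (np.float64(334.1392840055397), np.float64(170.9597953402139)) (np.float64(321.1564857323585), np.float64(159.9380599670907))
top 103 [ 594.7 -125.3  105.3] [-0.9 -0.  -0.5] [ 613.9 -116.3  120.4] [ 608.1 -125.4  116.7] 19.083720318318758
side 77 [ 593.3 -124.9  105.7] [-0.9  0.  -0.5] [ 614.2 -115.6  121. ] [ 603.8 -126.1  116.6] 18.885832394877344
```

View pics/t14z.png

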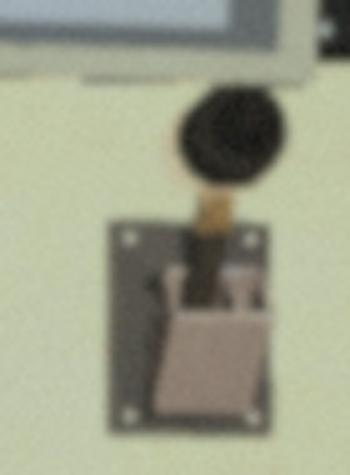

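View pics/s14z.png

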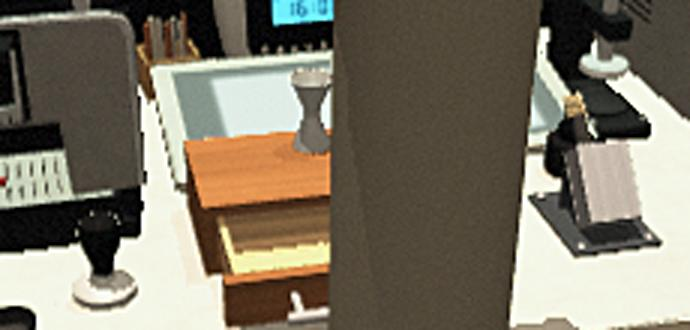

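```bash
python3 - <<'E'
from h import *
np.set_printoptions(suppress=True,precision=1,linewidth=220)
pt,dt=cap('top','t15')
W=cloud('top',dt)
k=(W[...,2]>85)&(W[...,2]<150)&(W[...,0]>556)&(W[...,0]<640)&(W[...,1]<-118)&(W[...,1]>-132)
P=W[k];xs=np.arange(556,618,6)
L=[(x,np.median(P[abs(P[:,0]-x)<4][:,2])) for x in xs if (abs(P[:,0]-x)<4).sum()>3];L=np.array(L);print(L)
s=np.polyfit(L[1:-2,0],L[1:-2,1],1);print('slope from vertical',90-np.degrees(np.arctan(s[0])))
W0=cloud('top',np.load('top0.npz')['d'])
for n,(a,b,c,d),zr in(('flask',(143,165,325,352),(40,85)),('jigger',(138,165,220,248),(100,160)),('tamper',(184,206,143,168),(30,95))):
    f=lambda W:(lambda R:R[(R[...,2]>zr[0])&(R[...,2]<zr[1])].mean(0))(W[a:b,c:d]); print(n,f(W0),f(W))
E
```

```text
[[568.   87.8]
 [574.   89.2]
 [580.   94.7]
 [586.  101.4]
 [592.  103.7]
 [598.  107. ]
 [604.  113.6]
 [610.  115.8]]
slope from vertical 53.44810830929667
flask [ 659.1 -152.4   53.7] [ 659.6 -153.7   53.6]
jigger [651.9 137.8 134.5] [652.  137.8 134.6]
tamper [542.8 357.1  77. ] [542.7 357.   77.3]
```

Checks pass: the butt is about 3 mm above the well floor, x offset about −4 mm, tilt about 0.2 rad off the well, and the bystanders have not moved. Handing in.

```bash
python3 -c "
from rig import order,monitor
print(order.finish_job(),monitor.sense()['time_s'])"
```

```text
the job is handed in; nothing more can be done
the job is handed in; nothing more can be done
```

The brush now stands butt down, bristles up, in the wide well, and I handed the job in at about 20.6 s of the 53 s; no verdict was reported.

I pulled the drawer fully open by its bar handle and lifted the brush out. It stayed level in the grip, so I hooked its butt under the bar and raised the gripper to tilt it to about 50°. I then turned it round, slid it about 58 mm into the well and let go.

**Last checks:**
- **Depth:** the butt is about 3 mm above the well's floor, inferred from the bristle end because the butt itself is hidden.
- **Sideways position:** the butt is about 4 mm off centre along the well's x. The visible part of the brush reads about 2 mm off centre in y.
- **Lean:** my fits disagreed. Two rough ones gave about 19° (0.33 rad), which is over the 0.3 rad limit. A cleaner profile along the middle of the brush gave 11–13° (0.19–0.23 rad). The well's clearance allows only about 9–10°, so I take the rough ones as biased.
- **Bystanders:** the jigger and tamper read within 0.5 mm of where they started, and the flask within 1.5 mm.
- **Robot:** the arm was clear of everything. I compared no two pictures to confirm that the brush was still.

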